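# Click the preload wheel round to its mark

## Task

On the black cassette deck transport frame, flick the edge of the lobed thumbwheel with a fingertip to advance it anticlockwise (seen from above), click by click, until the red lobe has clicked in at the yellow pointer, and do not let it run past into the next click. Only touch the wheel: do not lift or shove the frame, and leave the rubber cone and the two chrome guide posts standing where they are.

Things in the scene. Friction and masses are not known exactly. Their poses are not given: they have to be found in the camera images.
- transport: Matte black deck transport frame, 3.5 kg, loose on rubber feet (slides if pushed with some 15 N). Origin: on the bench under the wheel's axis, z up. In its axes the base plate covers x -65 to 135, y -90 to 90 mm, top 22 mm above the bench; reel spindles, capstan and a low wall stand at x above 60 mm, up to 52 mm high. Elsewhere round the wheel the space over the plate is free.
- wheel_axis (a point): Point on the wheel's axis level with its top, 68 mm above the bench. Wheel: hub disc of radius 31 mm with eight straight radial lobes 45 deg apart, 6 mm thick, round-ended, reaching 53 mm from the axis, 46 to 68 mm above the bench. At rest lobes point along the frame's x and y axes and diagonals. A fixed cap, radius 28 mm, covers the hub, 69 to 72 mm above the bench.
- wheel (a joint): Thumbwheel angle about its vertical axis, rad, growing anticlockwise seen from above; 0: red lobe at the pointer. A spring detent holds it at each multiple of 45 deg (0.785 rad), and it starts 2 to 4 clicks short of 0. Some 4 to 6 N on a lobe moves it; past half a click it snaps on to the next, short of half it springs back. Damped: it does not coast.
- red_lobe_tip (a point): Outer end of the one red lobe (the other seven are white), on its top edge, 53 mm from the wheel's axis and 68 mm above the bench.
- pointer_tip (a point): Nose of the yellow pointer block, on the frame's +x axis about 53 mm from the wheel's axis, 42 mm above the bench, just below the lobes' path. The block reaches 31 mm outward from here and is 10 mm wide.
- cone: Ribbed black rubber belt-stretching cone, loose, base diameter 64 mm, 82 mm tall; origin at the centre of its underside. A bystander.
- post_a: Chrome tape guide post, loose, upright, 47 mm tall, foot diameter 26 mm; origin at the centre of its underside. A bystander.
- post_b: A second chrome tape guide post, the same as the first. A bystander.

How it is judged (in metres and radians):
At the end, for the whole second after the job is handed in: The wheel rests in the click where the red lobe points at the yellow pointer (within 0.12 rad), and the frame, the cone and both posts stand upright within 15 mm of where they were (value of joint wheel between -0.12 and 0.12 rad and velocity of joint wheel between -0.1 and 0.1 rad/s and distance of each of transport, cone, post_a, post_b from where it was at the start of the episode below 0.015 m and angle between transport's own z axis and vertical below 0.03 rad and angle between each of cone, post_a, post_b's own z axis and vertical below 0.1 rad); the robot touches nothing.
It fails at once if the wheel runs past the pointer into the next click (value of joint wheel above 0.6 rad).
It fails at once if the wheel is turned the wrong way, back beyond the farthest place it can start from (value of joint wheel below -3.75 rad).
It fails at once if the transport frame is shoved, lifted or tipped (distance of transport from where it was at the start of the episode above 0.015 m or height (world z) of transport above 0.006 m or angle between transport's own z axis and vertical above 0.05 rad).
It fails at once if the cone or a guide post is moved, lifted or tipped (distance of any of cone, post_a, post_b from where it was at the start of the episode above 0.015 m or angle between any of cone, post_a, post_b's own z axis and vertical above 0.2 rad).
It also fails if it takes over 45 s, if anything falls off the work surface, if the arm or the gripper's body presses on something with over 40 N, if the wrist force passes 120 N, or if a joint passes its speed limit or range.

## Robot

A 7-joint arm with a two-finger parallel gripper is mounted at the origin on the work surface. World frame = base frame: x ahead of the robot, y to its left, z up, the work surface at z = 0. Lengths are in mm, angles in rad, forces in N, time in s.
With the tool pointing down it reaches from about 425 to 1025 mm from the base axis. Payload 3.6 kg.
Tool frame: the origin (TCP) lies at the very end of the fingers, on their centre line; the grasp point (between the pads) lies 19 mm behind it; z points along the fingers, y is the line along which they close (so a half turn about z gives the same grasp; the last joint's range is limited). The gripper opens to 85 mm and grips with 20 to 120 N. Pads are 22 mm wide; open, the fingers measure 114 mm over their backs; the gripper's body (76 mm by 85 mm) begins 54 mm behind the grasp point. The pads swing forward as they close: fully open they stand 13 mm farther back than shut.
Start: joints at [1.244, 0.591, 0.048, 1.609, -0.033, 0.943, -0.034], TCP at [167.966, -705.278, 231.302] pointing down, gripper open.
Joint ranges: [-2.69, 2.69], [-0.47, 2.24], [-1.27, 1.36], [0.19, 2.51], [-1.53, 4.68], [0.08, 2.07], [-3.09, 3.09]. Speed limits (rad/s): [2.57, 2.57, 3.14, 3.14, 3.14, 3.14, 3.14].

## Interface

Orientations are given as a 3x3 rotation matrix whose columns are the frame's x, y, z axes.
In Python, from workcell import arm, capture gives the robot as it stands. The module is installed in compiled form; this text tells all that it offers.
- The arm moves only by the tool jog_arm, never from a script. Its argument "increments" is a list of rows, each a list of 2 entries, a list of its own where there are three numbers: the shift along the tool's x, y, z in m, then the turn, a rotation vector about the tool's x, y, z in degrees. In form: [[[tx, ty, tz], [ax, ay, az]], ...]. A call has 1 to 5 rows; each row is the pose to reach, as a shift and turn from the pose commanded when the call began, along the tool's axes at that moment; what a row does not reach only later rows make up. A row lasts 1/12 s, in which the tool goes at most 41.7 mm and 7.16 degrees, less where a joint would pass 70% of its speed; a pose out of reach is approached as far as the arm can. A call with a gripper value outside its range is refused whole. "fingers" is the closure, from 0 (fully open) to 1 (shut), set as the call begins (left out, the last holds). The fingers move at their own pace and stop on an object; the grip force is fixed at half the most. Time passes only in rows, so rows that repeat a pose let the fingers close. It gives the time, the measured TCP pose, the force and the opening at its end, in the units of the state.
- arm.get_obs(): the state, without advancing time (a new reading comes with each control period).
- capture(name): name is "scene" or "top" or "wrist"; returns a dict with "frame" (420x560x3 uint8, red, green, blue), "z_map" (420x560 float32, mm along the optical axis (not along the pixel's ray), 0 where there is no reading), "fx", "fy", "cx", "cy" (pixels), "R" (3x3) and "t" (3): a world point X has camera coordinates R X + t; the wrist camera has in their place "mount" (4x4, takes a point from camera to tool coordinates, whose origin is the TCP and whose axes are the flange's). Camera axes: x right, y down, z forward; pixel columns grow to the right and rows downward; lengths in mm; the calibration is good to about 2 mm. A picture is of the moment at which its call begins: read the wrist's pose just before it.
- arm.finish_job(): hands the job in, once; it reports no verdict.
The state is a dict: "t": time; "qpos": joint angles; "dq": joint speeds; "tau": joint torques, N m; "eef_pos": TCP position; "tool_rot": TCP orientation; "force": force on the tool from outside, world axes, zero at the start; "moment": the same for the moment, N m; "grip_width": finger opening in mm.
Only numpy, scipy, OpenCV 4.12 (cv2) and the standard library are available. Lean on these libraries where they do the work, as an engineer would, in place of code of your own. Each camera call takes 0.05 s, during which the arm holds its last target. There are 200 camera calls.

## Working session

There is one attempt and no reset: what is moved stays moved. The work goes in short steps, Python scripts to look and compute and a tool call to move; the robot and the scene stay as the last step left them, time stands still between calls to the robot, and variables do not carry over. Pictures are saved under pics/ and viewed, on a budget of 10 in all, crops included, one or two more only if the job needs it, and the job is handed in when it is done.

Besides the shell and the picture viewer there is one more tool, called after "Request:" by a JSON object that holds its "op" and its "data". jog_arm: Moves the arm, as the interface text tells. Its arguments: {"type":"object","properties":{"increments":{"type":"array","items":{"type":"array"}},"fingers":{"type":"number"}},"required":["increments"]}

```bash
mkdir -p pics; cat > h.py <<'E'
import numpy as np, cv2
from workcell import arm, capture
def save(c,n): cv2.imwrite(f'pics/{n}.png',c['frame'][:,:,::-1])
def cloud(c):
    z=c['z_map'];v,u=np.mgrid[:z.shape[0],:z.shape[1]]
    p=np.stack([(u-c['cx'])/c['fx']*z,(v-c['cy'])/c['fy']*z,z],-1)
    if 'R' in c: w=(p-c['t'])@np.array(c['R'])
    else:
        o=arm.get_obs();M=np.array(c['mount']);q=p@M[:3,:3].T+M[:3,3]
        w=q@np.array(o['tool_rot']).T+np.array(o['eef_pos'])
    w[z==0]=np.nan
    return w
E
python3 - <<'E'
from h import *
np.set_printoptions(precision=3,suppress=True)
o=arm.get_obs();print(o)
for n in ['top','scene']:
    c=capture(n);save(c,n+'0');np.savez(n+'0.npz',**c)
    w=cloud(c);h=cv2.cvtColor(c['frame'],cv2.COLOR_RGB2HSV)
    H,S,V=h[...,0].astype(int),h[...,1],h[...,2]
    for nm,m in [('red',((H<8)|(H>172))&(S>140)&(V>80)),('yel',(H>20)&(H<35)&(S>140)&(V>100))]:
        k,l,st,ce=cv2.connectedComponentsWithStats(m.astype(np.uint8))
        for i in range(1,k):
            if st[i,4]>8: print(n,nm,st[i],ce[i],np.nanmedian(w[l==i],0))
E
```

```text
{'t': 0.0, 'qpos': array([ 1.244,  0.592,  0.048,  1.61 , -0.033,  0.943, -0.034]), 'dq': array([-0.   , -0.   , -0.   ,  0.001,  0.001,  0.   ,  0.001]), 'tau': array([  0.   , -54.868,   1.546, -19.812,   0.009,   0.009,   0.   ]), 'eef_pos': array([ 167.77 , -704.465,  230.133]), 'tool_rot': array([[ 0.973,  0.232, -0.001],
       [ 0.232, -0.973,  0.002],
       [-0.   , -0.002, -1.   ]]), 'force': array([ 0.774, -0.322,  0.309]), 'moment': array([-0.019, -0.017, -0.018]), 'grip_width': 85.3469609912378}
top red [309 218  12   5  47] [314.553 219.702] [548.506 -18.179  65.72 ]
top yel [288 184   7  12  67] [290.955 189.418] [617.018  30.669  40.877]
scene red [228 214  14  15 129] [234.884 220.775] [551.315 -17.506  62.436]
scene yel [271 236  13  20 141] [277.064 245.979] [616.944  29.086  41.705]
```

View pics/top0.png

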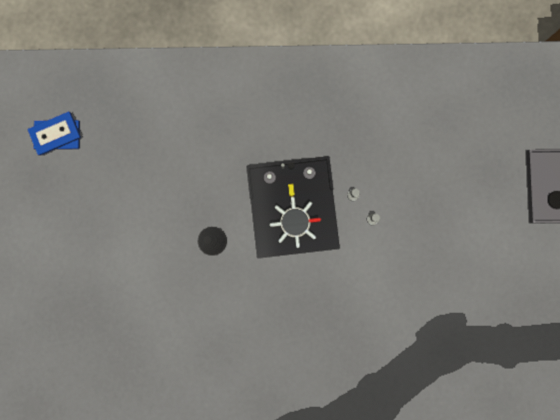

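View pics/scene0.png

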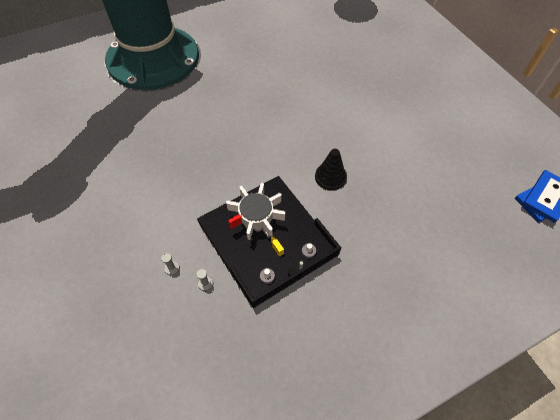

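The top view shows the red lobe at (315,220), the wheel at about (295,222) and the pointer at (291,189). The red lobe sits on frame −y, so it is 2 clicks (90°) short. The cone is at (212,240) and the posts at (354,193) and (373,218). Next I measure the axis and yaw.

```bash
python3 - <<'E'
from h import *
np.set_printoptions(precision=2,suppress=True)
for n in ['top','scene']:
    c=dict(np.load(n+'0.npz'));w=cloud(c);h=cv2.cvtColor(c['frame'],cv2.COLOR_RGB2HSV)
    R,t=c['R'],c['t'];o=-R.T@t
    def ray(u,v,z):
        d=R.T@np.array([(u-c['cx'])/c['fx'],(v-c['cy'])/c['fy'],1]);return o+d*(z-o[2])/d[2]
    # wheel+cap by depth, near pointer
    m=(w[...,2]>60)&(w[...,2]<78)&(np.hypot(w[...,0]-555,w[...,1]-28)<75)
    k,l,st,ce=cv2.connectedComponentsWithStats(m.astype(np.uint8));i=1+np.argmax(st[1:,4])
    vv,uu=np.where(l==i);P=np.array([ray(u,v,70) for u,v in zip(uu,vv)])
    (cx,cy),r=cv2.minEnclosingCircle(P[:,:2].astype(np.float32));print(n,'wheel circ',cx,cy,r,'mean',P.mean(0),'z',np.nanmedian(w[l==i][:,2]))
    H,S,V=h[...,0].astype(int),h[...,1],h[...,2]
    for nm,mk,z in [('red',((H<8)|(H>172))&(S>140)&(V>80),68),('yel',(H>20)&(H<35)&(S>140)&(V>100),42)]:
        v,u=np.where(mk);P=np.array([ray(a,b,z) for a,b in zip(u,v)]);e=P.mean(0)-[cx,cy,z]
        print(nm,P.mean(0),'ang',np.degrees(np.arctan2(e[1],e[0])),'r',np.hypot(*e[:2]))
    for nm,lo,hi,x,y in [('cone',5,100,520,145),('posts',10,60,600,-75)]:
        m=(w[...,2]>lo)&(w[...,2]<hi)&(np.hypot(w[...,0]-x,w[...,1]-y)<(60 if nm=='cone' else 50))
        k,l,st,ce=cv2.connectedComponentsWithStats(m.astype(np.uint8))
        for i in range(1,k):
            if st[i,4]>15:q=w[l==i];print(nm,st[i,4],q.mean(0),q.min(0),q.max(0))
    # plate yaw
    m=(w[...,2]>15)&(w[...,2]<80)&(np.hypot(w[...,0]-590,w[...,1]-28)<150)
    m=((V<60)&m).astype(np.uint8);k,l,st,ce=cv2.connectedComponentsWithStats(m);i=1+np.argmax(st[1:,4])
    v,u=np.where(l==i);P=np.array([ray(a,b,22) for a,b in zip(u,v)])[:,:2].astype(np.float32)
    print('plate',cv2.minAreaRect(P))
E
```

```text
top wheel circ 544.518798828125 24.562841415405273 52.281532287597656 mean [543.86  24.52  70.  ] z 70.40374783304173
red [548.86 -17.28  68.  ] ang -84.0711410310628 r 42.07041712062394
yel [616.12  30.75  42.  ] ang 4.939715991605426 r 71.87037487933448
cone 419 [524.3  101.4   21.76] [475.5   85.58   5.5 ] [570.53 119.03  28.95]
cone 351 [511.31 190.25  36.93] [483.08 173.62   5.13] [540.04 204.66  85.06]
posts 535 [597.78 -45.87  23.11] [553.21 -63.73  14.63] [644.41 -25.47  43.5 ]
posts 57 [ 606.29 -103.66   43.27] [ 599.47 -111.57   10.61] [614.92 -96.53  49.98]
plate ((582.0255126953125, 26.76317596435547), (200.57569885253906, 178.66989135742188), 5.871009826660156)
scene wheel circ 548.046142578125 21.722185134887695 54.78056335449219 mean [549.17  21.77  70.  ] z 70.63329303516421
red [553.78 -18.96  68.  ] ang -81.97131636974329 r 41.080632018998486
yel [617.81  29.1   42.  ] ang 6.038452919752405 r 70.14888998922142
cone 639 [518.74 190.07  37.06] [484.52 172.6    5.09] [542.57 204.92  83.52]
cone 401 [525.79 100.71  22.58] [475.99  85.77  19.08] [571.23 115.41  25.5 ]
posts 807 [597.97 -47.27  23.71] [552.15 -66.25  11.94] [646.45 -25.22  42.9 ]
posts 133 [ 609.92 -105.91   39.02] [ 599.52 -113.99   10.5 ] [616.44 -97.64  49.27]
plate ((581.6697387695312, 30.05413055419922), (201.47645568847656, 187.6119384765625), 5.869152545928955)
```

Both views agree: axis ≈ (546,24), frame yaw ≈ 5.7°, red lobe at −90° in the frame, so two clicks are needed. I will shut the fingers and use them as a tooth in the gap on the robot side, starting at world angle 163°.

Request:
{"op": "jog_arm", "data": {"increments": [[[0.033,-0.022,0],[0,0,0]],[[0.067,-0.044,0],[0,0,0]],[[0.1,-0.066,0],[0,0,0]],[[0.133,-0.088,0],[0,0,0]],[[0.167,-0.11,0],[0,0,0]]], "fingers": 1}}

```text
t: 0.52
eef_pos: [305.5, -557.8, 230.8]
tool_rot: [[0.973, 0.231, -0.001], [0.231, -0.973, 0.001], [-0.0, -0.001, -1.0]]
force: [0.4, -0.7, 0.2]
grip_width: 25.8
```

Request:
{"op": "jog_arm", "data": {"increments": [[[0.033,-0.022,0],[0,0,0]],[[0.067,-0.044,0],[0,0,0]],[[0.1,-0.066,0],[0,0,0]],[[0.133,-0.088,0],[0,0,0]],[[0.167,-0.11,0],[0,0,0]]]}}

```text
t: 0.93
eef_pos: [442.4, -412.2, 231.0]
tool_rot: [[0.973, 0.231, -0.001], [0.231, -0.973, 0.0], [-0.001, -0.001, -1.0]]
force: [0.1, 1.1, -0.3]
grip_width: -0.2
```

Request:
{"op": "jog_arm", "data": {"increments": [[[0.012,-0.035,0],[0,0,0]],[[0.024,-0.07,0],[0,0,0]],[[0.036,-0.105,0],[0,0,0]],[[0.048,-0.14,0],[0,0,0]],[[0.06,-0.175,0],[0,0,0]]]}}

```text
t: 1.35
eef_pos: [459.3, -227.8, 231.0]
tool_rot: [[0.973, 0.232, -0.001], [0.232, -0.973, 0.0], [-0.001, -0.0, -1.0]]
force: [0.8, 0.6, 0.3]
grip_width: 0.4
```

Request:
{"op": "jog_arm", "data": {"increments": [[[0.007,-0.027,0],[0,0,-6]],[[0.014,-0.054,0],[0,0,-12]],[[0.021,-0.08,0],[0,0,-18]],[[0.028,-0.107,0],[0,0,-24]],[[0.035,-0.134,0],[0,0,-30]]]}}

```text
t: 1.77
eef_pos: [462.2, -90.0, 231.2]
tool_rot: [[0.723, 0.691, -0.0], [0.691, -0.723, -0.0], [-0.0, -0.0, -1.0]]
force: [0.1, -0.4, 0.3]
grip_width: -0.1
```

Request:
{"op": "jog_arm", "data": {"increments": [[[0.02,-0.02,0.016],[0,0,-6]],[[0.039,-0.039,0.032],[0,0,-12]],[[0.058,-0.058,0.048],[0,0,-18]],[[0.077,-0.078,0.064],[0,0,-24]],[[0.097,-0.098,0.08],[0,0,-30]]]}}

```text
t: 2.18
eef_pos: [465.5, 47.5, 150.6]
tool_rot: [[0.281, 0.96, -0.0], [0.96, -0.281, -0.0], [-0.0, -0.0, -1.0]]
force: [0.1, -0.3, -0.1]
grip_width: 0.1
```

```bash
python3 - <<'E'
from h import *
np.set_printoptions(precision=3,suppress=True)
o=arm.get_obs();print(o['t'],o['eef_pos'],o['tool_rot'],o['qpos'],o['force'])
c=capture('wrist');print(c['mount']);save(c,'w1');np.savez('w1.npz',**c)
c=capture('scene');save(c,'s1')
E
```

```text
2.1833 [465.477  47.517 150.57 ] [[ 0.281  0.96  -0.   ]
 [ 0.96  -0.281 -0.   ]
 [-0.    -0.    -1.   ]] [ 0.039  0.417 -0.304  2.233  0.245  0.522 -0.739] [ 0.087 -0.32  -0.133]
[[   0.      -0.966   -0.259   65.054]
 [   1.       0.       0.      -0.508]
 [  -0.      -0.259    0.966 -141.601]
 [   0.       0.       0.       1.   ]]
```

View pics/w1.png

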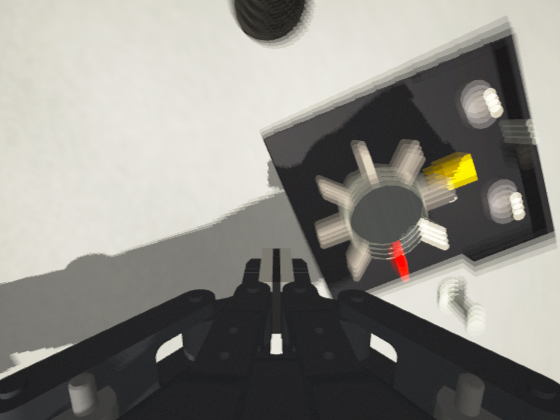

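The wrist view is blurred by motion. It shows the shut fingertips at (277,265), the wheel cap at (385,215) and the red lobe at (400,262). I will re-measure the axis from a still frame.

```bash
cat >> h.py <<'E'
def wristaxis(c):
    o=arm.get_obs();w=cloud(c);Rt=np.array(o['tool_rot']);M=np.array(c['mount'])
    Rw=Rt@M[:3,:3];ow=Rt@M[:3,3]+o['eef_pos']
    m=(w[...,2]>60)&(w[...,2]<78)&(np.hypot(w[...,0]-546,w[...,1]-24)<62)
    k,l,st,ce=cv2.connectedComponentsWithStats(m.astype(np.uint8));i=1+np.argmax(st[1:,4])
    q=w[l==i];print('wheel',cv2.minEnclosingCircle(q[:,:2].astype(np.float32)),q[:,2].min(),q[:,2].max())
    q=q[q[:,2]>70];print('cap',cv2.minEnclosingCircle(q[:,:2].astype(np.float32)),len(q))
E
python3 - <<'E'
from h import *
import time
o=arm.get_obs();print(o['t'],o['dq'])
capture('wrist');c=capture('wrist');wristaxis(c)
s=capture('scene');cv2.imwrite('pics/s2.png',cv2.resize(np.hstack([s['frame'][130:340,150:430]]),None,fx=2.5,fy=2.5)[:,:,::-1])
h=cv2.cvtColor(c['frame'],cv2.COLOR_RGB2HSV);H=h[...,0].astype(int);w=cloud(c)
for nm,k in [('red',((H<8)|(H>172))),('yel',(H>20)&(H<35))]:
    print(nm,np.nanmedian(w[k&(h[...,1]>140)&(h[...,2]>80)],0))
E
```

```text
2.2833 [ 0.04714758 -0.03571048  0.0690615  -0.00851928 -0.00419596  0.04910463
 -0.00699984]
wheel ((543.7369384765625, 20.090192794799805), 53.13587188720703) 60.006806522659744 74.04630701893262
cap ((544.0294189453125, 20.530019760131836), 28.13833999633789) 4268
red [547.34245452 -25.18749036  67.70942928]
yel [612.84990393  26.52255314  40.51658172]
```

View pics/s2.png

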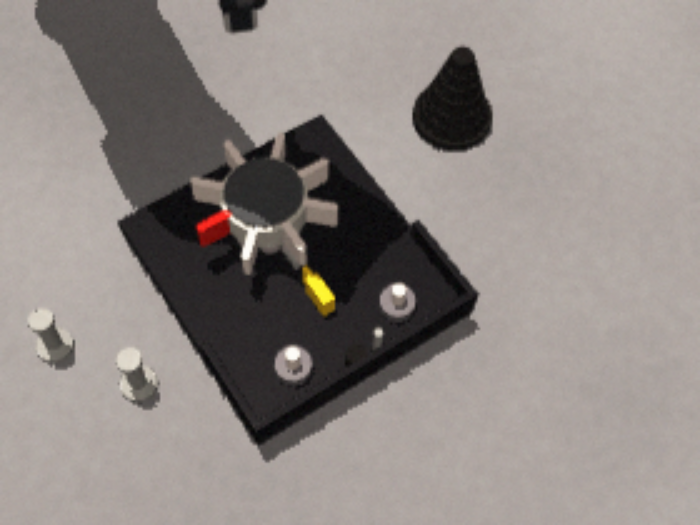

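Scene view: the frame, cone and both posts are undisturbed, the gripper (top, about (240,15)) is clear of the wheel, and the red lobe is at (212,228). The wrist gives the axis as (544,20); averaging all views gives (545,22). Next I descend outside the wheel.

Request:
{"op": "jog_arm", "data": {"increments": [[[0,0,0.025],[0,0,0]],[[0,0,0.05],[0,0,0]],[[0,0,0.075],[0,0,0]],[[0,0,0.098],[0,0,0]],[[0,0,0.098],[0,0,0]]]}}

```text
t: 2.85
eef_pos: [464.3, 44.5, 50.9]
tool_rot: [[0.288, 0.957, -0.005], [0.957, -0.289, -0.002], [-0.004, -0.004, -1.0]]
force: [-0.3, 0.4, -0.6]
grip_width: 0.0
```

Request:
{"op": "jog_arm", "data": {"increments": [[[0.0005,0.005,0],[0,0,0]],[[0.001,0.01,0],[0,0,0]],[[0.0015,0.015,0],[0,0,0]],[[0.002,0.02,0],[0,0,0]],[[0.002,0.023,0],[0,0,0]]]}}

```text
t: 3.27
eef_pos: [490.7, 41.7, 54.5]
tool_rot: [[0.287, 0.958, 0.004], [0.958, -0.287, 0.001], [0.002, 0.003, -1.0]]
force: [-0.2, 0.2, 0.3]
grip_width: -0.4
```

```bash
python3 - <<'E'
from h import *
np.set_printoptions(precision=3,suppress=True)
c=capture('wrist');c=capture('wrist')
o=arm.get_obs();print(o['t'],o['eef_pos'],o['tool_rot'],o['qpos'],o['force']);wristaxis(c)
save(c,'w3')
E
```

```text
3.3667 [490.022  41.673  54.083] [[ 0.287  0.958  0.002]
 [ 0.958 -0.287  0.   ]
 [ 0.001  0.002 -1.   ]] [-0.034  0.609 -0.192  2.237  0.355  0.32  -0.821] [0.403 0.937 0.514]
wheel ((542.8106689453125, 22.779876708984375), 53.105133056640625) 60.00581958969213 72.93576071184012
cap ((542.6610717773438, 22.891416549682617), 27.979679107666016) 7236
```

View pics/w3.png

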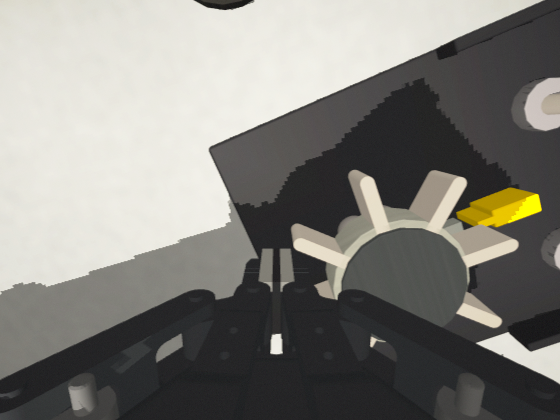

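The wrist view shows the fingertips at (277,270) sitting in a gap. The rear lobe is visible at (315,240), the leading lobe is hidden below the fingers, and there is no contact force. I will now sweep 45° anticlockwise on the arc (tool −x), in 15° calls.

Request:
{"op": "jog_arm", "data": {"increments": [[[-0.003,0.0001,0],[0,0,-3]],[[-0.006,0.0003,0],[0,0,-6]],[[-0.009,0.0007,0],[0,0,-9]],[[-0.012,0.0013,0],[0,0,-12]],[[-0.0149,0.002,0],[0,0,-15]]]}}

```text
t: 3.78
eef_pos: [485.5, 27.3, 53.5]
tool_rot: [[0.025, 1.0, -0.001], [1.0, -0.025, 0.0], [0.0, -0.001, -1.0]]
force: [-1.6, 1.9, 0.4]
grip_width: 0.5
```

Request:
{"op": "jog_arm", "data": {"increments": [[[-0.003,0.0001,0],[0,0,-3]],[[-0.006,0.0003,0],[0,0,-6]],[[-0.009,0.0007,0],[0,0,-9]],[[-0.012,0.0013,0],[0,0,-12]],[[-0.0149,0.002,0],[0,0,-15]]]}}

```text
t: 4.2
eef_pos: [485.8, 12.8, 53.4]
tool_rot: [[-0.236, 0.972, -0.003], [0.972, 0.236, 0.0], [0.001, -0.003, -1.0]]
force: [-2.5, 1.4, 1.6]
grip_width: -0.2
```

```bash
cat >> h.py <<'E'
def redang():
    from math import atan2,degrees
    s=capture('scene');s=capture('scene');h=cv2.cvtColor(s['frame'],cv2.COLOR_RGB2HSV);H=h[...,0].astype(int);w=cloud(s)
    r={}
    for nm,k in [('red',((H<8)|(H>172))),('yel',(H>20)&(H<35))]:
        k=k&(h[...,1]>140)&(h[...,2]>60);q=w[k];r[nm]=np.nanmedian(q,0)
        d=r[nm]-[548,21.7,0];print(nm,k.sum(),r[nm],round(degrees(atan2(d[1],d[0])),1),np.hypot(d[0],d[1]))
    o=arm.get_obs();print(o['t'],o['eef_pos'],o['force']);d=o['eef_pos'][:2]-np.array([544,22.5]);print('tool r,ang',np.hypot(*d),degrees(atan2(d[1],d[0])))
    return s
E
python3 -c "
from h import *
s=redang();save(s,'s3')"
```

```text
red 121 [562.30094895 -15.16920214  64.33809463] -68.8 39.54560919996979
yel 155 [616.28085143  29.06057279  40.92755862] 6.2 68.67643484732615
4.3 [486.26099118  11.84094427  53.31608475] [-2.23279438  0.56584601  1.85412359]
tool r,ang 58.71463709345959 -169.5405261815324
```

Request:
{"op": "jog_arm", "data": {"increments": [[[-0.003,0.0001,0],[0,0,-3]],[[-0.006,0.0003,0],[0,0,-6]],[[-0.009,0.0007,0],[0,0,-9]],[[-0.012,0.0013,0],[0,0,-12]],[[-0.0149,0.002,0],[0,0,-15]]]}}

```text
t: 4.72
eef_pos: [491.6, -3.4, 53.2]
tool_rot: [[-0.476, 0.88, -0.003], [0.88, 0.476, -0.003], [-0.001, -0.004, -1.0]]
force: [-1.9, -2.2, 0.6]
grip_width: -0.0
```

```bash
python3 -c "
from h import *
s=redang();save(s,'s4')"
```

```text
red 109 [573.24385197  -7.88780118  65.22201285] -49.5 38.89331614870842
yel 155 [616.469909    29.09127475  40.56833517] 6.2 68.86769475415868
4.8167 [493.13087585  -2.89625165  53.25085302] [ 0.12195587  0.78756806 -0.12405058]
tool r,ang 56.85628715813268 -153.46947957839998
```

```bash
python3 -c "
from h import *
s=redang();save(s,'s5')"
```

```text
red 90 [579.47051805  -3.26692712  67.00661816] -38.4 40.17139474848777
yel 157 [616.70948081  28.99800766  40.66518734] 6.1 69.09597432810061
4.9167 [493.65253305  -1.65635036  53.42161909] [-0.22381312  0.47005631  0.13373616]
tool r,ang 55.84260641270646 -154.36864524126096
```

View pics/s5.png

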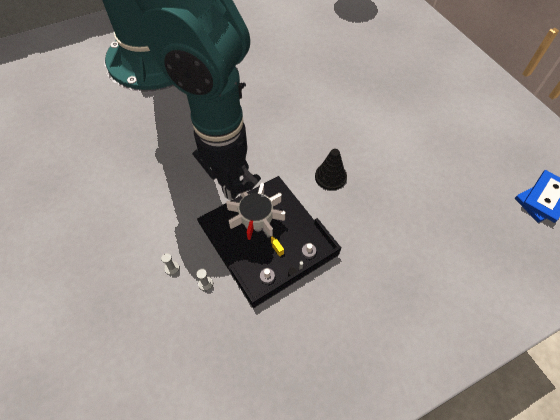

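The first click is in: the red lobe at (250,229) now reads 44.5° short of the pointer, the frame is unmoved and force is near zero. Now the second click on the same arc.

Request:
{"op": "jog_arm", "data": {"increments": [[[-0.003,-0.0005,0],[0,0,-3]],[[-0.006,-0.0005,0],[0,0,-6]],[[-0.009,-0.0003,0],[0,0,-9]],[[-0.012,0.0003,0],[0,0,-12]],[[-0.0149,0.001,0],[0,0,-15]]]}}

```text
t: 5.33
eef_pos: [500.1, -13.2, 53.3]
tool_rot: [[-0.689, 0.725, -0.001], [0.725, 0.689, 0.001], [0.002, -0.0, -1.0]]
force: [-2.4, 1.6, 1.8]
grip_width: -0.0
```

Request:
{"op": "jog_arm", "data": {"increments": [[[-0.003,0.0001,0],[0,0,-3]],[[-0.006,0.0003,0],[0,0,-6]],[[-0.009,0.0007,0],[0,0,-9]],[[-0.012,0.0013,0],[0,0,-12]],[[-0.0149,0.002,0],[0,0,-15]]]}}

```text
t: 5.75
eef_pos: [511.6, -23.6, 53.2]
tool_rot: [[-0.853, 0.522, -0.002], [0.522, 0.853, -0.0], [0.002, -0.001, -1.0]]
force: [-1.1, -0.7, 0.9]
grip_width: -0.1
```

```bash
python3 -c "
from h import *
s=redang();save(s,'s6')"
```

```text
red 72 [587.344975     9.28382446  67.79682413] -17.5 41.257586850946566
yel 157 [616.18372853  28.91760623  40.903541  ] 6.0 68.56467513287214
5.85 [512.98693824 -23.76213425  53.24181183] [-1.1539074  -0.73468067  0.28258502]
tool r,ang 55.69555696098029 -123.83698313271103
```

Request:
{"op": "jog_arm", "data": {"increments": [[[-0.003,0.0001,0],[0,0,-3]],[[-0.006,0.0003,0],[0,0,-6]],[[-0.009,0.0007,0],[0,0,-9]],[[-0.012,0.0013,0],[0,0,-12]],[[-0.0149,0.002,0],[0,0,-15]]]}}

```text
t: 6.27
eef_pos: [527.2, -29.6, 53.5]
tool_rot: [[-0.958, 0.285, 0.001], [0.285, 0.958, 0.0], [-0.001, 0.001, -1.0]]
force: [-0.3, -0.8, -0.2]
grip_width: -0.3
```

```bash
python3 -c "
from h import *
redang();s=redang();save(s,'s7');print(arm.get_obs()['tool_rot'])"
```

```text
red 103 [587.58017946  26.04847369  66.37112738] 6.3 39.818335347281135
yel 153 [616.54607002  28.97614067  41.03612771] 6.1 68.93116811587045
6.3667 [527.49022862 -29.73218818  53.37407145] [-0.41854175 -0.34056759 -0.13827905]
tool r,ang 54.77932121821835 -107.54092432661356
red 100 [588.39125395  26.21287211  66.64884491] 6.4 40.6425812429523
yel 154 [617.02288866  29.0867803   41.00880189] 6.1 69.41702731749845
6.4667 [526.66614476 -29.69583527  53.33577336] [0.30333544 0.08690576 0.28257783]
tool r,ang 54.99879777514732 -108.37094966226701
[[-9.57654211e-01  2.87920627e-01  3.53957542e-04]
 [ 2.87920752e-01  9.57654165e-01  3.75446570e-04]
 [-2.30870102e-04  4.61459711e-04 -9.99999867e-01]]
```

The red lobe is at 6.4° and the pointer at 6.1°, with force near zero. Now I withdraw radially, then go up.

Request:
{"op": "jog_arm", "data": {"increments": [[[0,-0.006,0],[0,0,0]],[[0,-0.012,0],[0,0,0]],[[0,-0.02,0],[0,0,0]],[[0,-0.028,0],[0,0,0]],[[0,-0.035,0],[0,0,0]]]}}

```text
t: 6.88
eef_pos: [515.8, -65.2, 53.2]
tool_rot: [[-0.958, 0.287, -0.001], [0.287, 0.958, -0.001], [0.0, -0.001, -1.0]]
force: [-0.4, -0.3, 0.3]
grip_width: 0.2
```

Request:
{"op": "jog_arm", "data": {"increments": [[[0,0,-0.02],[0,0,0]],[[0,0,-0.05],[0,0,0]],[[0,0,-0.08],[0,0,0]],[[0,0,-0.11],[0,0,0]],[[0,0,-0.14],[0,0,0]]]}}

```text
t: 7.3
eef_pos: [515.7, -64.5, 194.4]
tool_rot: [[-0.958, 0.287, -0.001], [0.287, 0.958, -0.0], [0.001, -0.0, -1.0]]
force: [1.0, -0.3, 0.7]
grip_width: 0.4
```

Request:
{"op": "jog_arm", "data": {"increments": [[[0,-0.03,0],[0,0,0]],[[0,-0.06,0],[0,0,0]],[[0,-0.09,0],[0,0,0]],[[0,-0.12,0],[0,0,0]],[[0,-0.12,0],[0,0,0]]]}}

```text
t: 7.72
eef_pos: [478.6, -186.6, 192.1]
tool_rot: [[-0.955, 0.296, -0.005], [0.296, 0.955, -0.004], [0.003, -0.005, -1.0]]
force: [-0.5, -0.1, -0.0]
grip_width: 0.4
```

```bash
python3 -c "
from h import *
capture('top');s=redang();print(arm.get_obs()['dq']);cv2.imwrite('pics/s8.png',cv2.resize(s['frame'][130:340,150:430],None,fx=2.5,fy=2.5)[:,:,::-1])"
```

```text
red 105 [587.59147396  26.21428644  66.22381681] 6.5 39.84800612718422
yel 152 [617.30611312  29.08382813  41.02972381] 6.1 69.69833738389967
7.8667 [ 481.7115077  -179.21159535  193.20283078] [0.27343359 0.08858003 0.37961318]
tool r,ang 211.109980752486 -107.16067550263048
[-0.03035729 -0.00125261 -0.02361012 -0.00203701 -0.00202096 -0.00068221
  0.00183189]
```

View pics/s8.png

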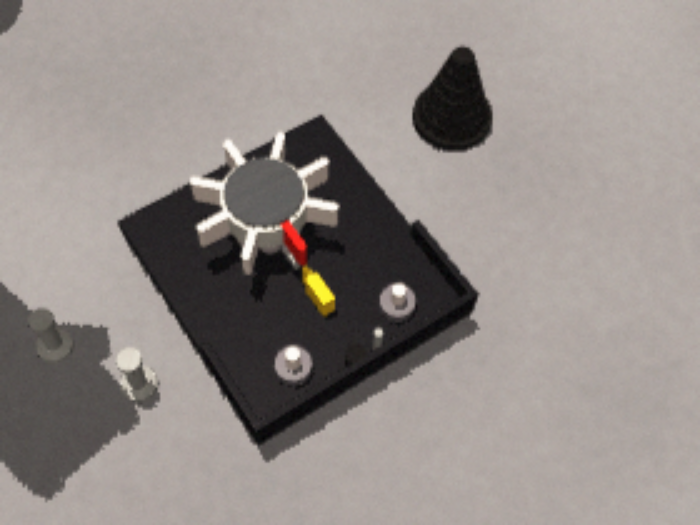

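The red lobe (295,243) points straight at the yellow pointer (318,292). The frame, cone and posts are at the same pixels as before, and the robot is clear.

```bash
python3 -c "
from h import *
print(arm.finish_job())"
```

```text
the job is handed in; nothing more can be done
None
```

The wheel was two clicks short. I advanced it two clicks anticlockwise, and the red lobe now rests at the yellow pointer. I used the shut fingertips as a tooth in a lobe gap on the robot side, swept 45° along the arc for each click, and withdrew radially and up. The job was handed in at about 8 s of the 45 s, and no verdict was reported.

- **Alignment:** After withdrawal the red lobe read 6.5° against 6.1° for the pointer, about 0.01 rad apart where 0.12 is allowed.
- **Surroundings:** The frame, cone and both posts sit at the same image positions as before. The highest force I read was about 3 N, and the gripper ended clear of everything.
- **Disagreement:** The camera views differed by about 4–5 mm on the wheel's axis position, so I used a point between them. It stayed within the clearance of the gap.

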